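# Set the slide-cassette clamp to the gauge mark

## Task

Set the cassette clamp on the lab bench: with a fingertip, roll its knurled wheel under light pressure until the sliding jaw has closed so far that its orange pointer points at the blue gauge mark, at about the middle of the mark's width. Move the jaw only by the wheel, never by touching the jaw, do not pick up or disturb the jar, the slide box or the vial, and finish with the hand clear.

Things in the scene. Friction and masses are not known exactly. Their poses are not given: they have to be found in the camera images.
- clamp: Fixed grey base plate 280 x 170 x 12 mm; origin under its centre, on the bench. x axis: the closing direction, from wheel to fixed jaw; z up. White cheeks flank the wheel, tops 58 mm above the bench, 21 to 35 mm either side of its middle plane; white cross bar, top 47 mm, 44 to 54 mm beyond the axle. Fixed jaw: dark, face at x = 105 mm, top 52 mm. White scale strip on the -y side.
- wheel_top (a point): Topmost point of the wheel, mid-width, 84.5 mm above the bench, at clamp x = -75 mm, y = 0 while unpressed; does not turn with the wheel. The bed that carries wheel and sliding jaw is sprung and pivots in the fixed jaw: pressed from above, the wheel yields down by up to 8 mm, taking about 2.5 N to begin, 6 N at 5 mm and 8 N before its stop, and comes up again when let go.
- wheel: Dark knurled steel wheel, diameter 65 mm, 30 mm wide, 24 ridges, brass hub, open from above; origin on its level axle, which lies along clamp y. Rolling its top towards clamp +x closes the jaw, 8 mm per radian (10 mm of rim travel: about 2.5 mm of jaw); the other way opens it. It turns easily (about 1 N at the rim) and stays where left. Several strokes are needed.
- jaw: Sliding jaw, dark steel block 22 x 92 x 28 mm with a rubber face, on two steel rods; driven by the wheel only. Its top is 48 mm above the bench; origin in the plane of its rubber face, at the middle of its width, 20 mm above the bench. Its face starts at clamp x between +35 and +43 mm and can go to +83 mm. It must not be touched.
- pointer (a point): Tip of the orange pointer blade on the jaw's -y side, 27 mm above the bench, at the middle of the blade's 3 mm thickness along clamp x; the blade sticks out 17 mm from the jaw, flush with its rubber face, and its tip runs along the inner end of the gauge mark.
- gauge_mark (a point): Middle of the inner end of the fixed blue gauge mark, on its top, 27 mm above the bench: a bar 10 mm wide along clamp x, 18 mm long across it, on the scale strip; its x axis is parallel to clamp x. The pointer's x relative to this point is negative at the start (-12 to -32 mm) and 0 when the pointer is dead on the middle of the mark.
- reagent_jar: Loose amber jar with a white lid, 44 mm diameter, 75 mm tall, beside the clamp; leave it alone. Origin at the centre of its underside.
- slide_box: Loose blue slide box 84 x 34 x 32 mm lying beside the clamp; leave it alone. Origin at the centre of its underside.
- vial: Loose yellow vial, 24 mm diameter, 55 mm tall, beside the clamp; leave it alone. Origin at the centre of its underside.

How it is judged:
By the outcome, as a careful person would: the job done as asked, in the order asked, and still so for the second after the job is handed in, with the robot touching nothing.
It also fails if it takes over 51 s, if anything falls off the work surface, if the arm or the gripper's body presses on something with over 40 N, if the wrist force passes 120 N, or if a joint passes its speed limit or range.

## Robot

A 7-joint arm with a two-finger parallel gripper is mounted at the origin on the work surface. World frame = base frame: x ahead of the robot, y to its left, z up, the work surface at z = 0. Lengths are in m, angles in rad, forces in N, time in s.
With the tool pointing down it reaches from about 0.4 to 0.875 m from the base axis. Payload 19.3 kg.
Tool frame: the origin (TCP) lies midway between the tips of the shut fingers; the grasp point (between the pads) lies 19 mm behind it; x points along the fingers, y is the direction in which the jaws open and shut, and the axes are right-handed (so a half turn about x gives the same grasp; the last joint's range is limited). The gripper opens to 85 mm and grips with 20 to 120 N. Pads are 22 mm wide; open, the fingers measure 114 mm over their backs; the gripper's body (76 mm by 85 mm) begins 54 mm behind the grasp point. The pads swing forward as they close: fully open they stand 13 mm farther back than shut.
Start: joints at [1.135, 0.521, -0.036, 1.599, 0.021, 1.021, -0.113], TCP at [0.224, -0.584, 0.231] pointing down, gripper open.
Joint ranges: [-2.91, 2.91], [-0.3, 2.13], [-1.5, 1.42], [0.17, 2.43], [-1.26, 4.41], [0.16, 1.93], [-2.52, 2.52]. Speed limits (rad/s): [1.89, 1.89, 2.39, 2.39, 3.01, 3.01, 3.01].

## Interface

Orientations are given as [roll, pitch, yaw] about the fixed x, y, z axes, in that order (R = Rz(yaw) Ry(pitch) Rx(roll)).
In Python, from workcell import telemetry, vision, workorder gives the robot as it stands. The module is installed in compiled form; this text tells all that it offers.
- The arm moves only by the tool play_rows, never from a script. Its argument "deltas" is a list of rows, each a list of 7 numbers: the shift along the world's x, y, z in mm, then the turn, a rotation vector about the world's x, y, z in degrees, then the finger opening in mm, from 0 to 85.4. In form: [[x, y, z, wx, wy, wz, jaw], ...]. A call has 1 to 8 rows; each row shifts and turns the commanded pose from where the row before left it; what a row does not reach is not made up. A row lasts 1/8 s, in which the tool goes at most 62.5 mm and 10.7 degrees, less where a joint would pass 70% of its speed; a pose out of reach is approached as far as the arm can. A call with a gripper value outside its range is refused whole. The fingers move at their own pace and stop on an object; "grip_force" is the grip in N (left out, the last holds). Time passes only in rows, so rows that do not move let the fingers close. It gives the time, the measured TCP pose, the force and the opening at its end, in the units of the state.
- telemetry.observe(): the state, without advancing time (a new reading comes with each control period).
- vision.grab_frame(name): name is "side" or "top" or "wrist"; returns the picture (384x512x3 uint8, red, green, blue); there is no depth.
- vision.camera_info(name): a dict with "mtx" (3x3 intrinsics, pixels), "k1" (the pictures are not rectified: a ray, as slopes to the right and down, at radius r is drawn at 1 + k1 r^2 times it, then the intrinsics apply), "rvec" (rotation vector, rad) and "tvec" (3), from world to camera coordinates, as OpenCV has them. Camera axes: x right, y down, z forward; pixel columns grow to the right and rows downward; lengths in m; the calibration is good to about 2 mm. A picture is of the moment at which its call begins: read the wrist's pose just before it. camera_info takes no time and is no camera call; for the wrist camera it gives the pose at the moment of the call.
- workorder.job_done(): hands the job in, once; it reports no verdict.
The state is a dict: "clock": time; "qpos": joint angles; "qd": joint speeds; "joint_efforts": joint torques, N m; "position": TCP position; "tool_rot": TCP orientation; "force": force on the tool from outside, world axes, zero at the start; "moment": the same for the moment, N m; "grip_width": finger opening in m.
Only numpy, scipy, OpenCV 4.12 (cv2) and the standard library are available. Lean on these libraries where they do the work, as an engineer would, in place of code of your own. Each camera call takes 0.05 s, during which the arm holds its last target. There are 200 camera calls.

## Working session

There is one attempt and no reset: what is moved stays moved. The work goes in short steps, Python scripts to look and compute and a tool call to move; the robot and the scene stay as the last step left them, time stands still between calls to the robot, and variables do not carry over. Pictures are saved under pics/ and viewed, about 8 in all and at most 12, crops included, and the job is handed in when it is done.

Besides the shell and the picture viewer there is one more tool, called after "Emit:" in YAML: its name, and indented under it one key for each argument. play_rows: Moves the arm, as the interface text tells. Its arguments: {"type":"object","properties":{"deltas":{"type":"array","items":{"type":"array","items":{"type":"number"}}},"grip_force":{"type":"number"}},"required":["deltas"]}

```bash
mkdir -p pics; cat > h.py <<'E'
import numpy as np, cv2
from workcell import telemetry, vision, workorder
def info(n):
    c=vision.camera_info(n); R=cv2.Rodrigues(np.array(c["rvec"],float))[0]
    return np.array(c["mtx"],float),float(c["k1"]),R,np.array(c["tvec"],float).ravel()
def ray(c,uv):
    K,k1,R,t=c; d=np.linalg.inv(K)@[uv[0],uv[1],1]; d=d[:2]; s=d.copy()
    for _ in range(20): s=d/(1+k1*(s@s))
    return -R.T@t, R.T@np.array([s[0],s[1],1])
def onz(c,uv,z):
    o,d=ray(c,uv); return o+d*(z-o[2])/d[2]
def proj(c,p):
    K,k1,R,t=c; q=R@np.asarray(p,float)+t; s=q[:2]/q[2]; s=s*(1+k1*(s@s)); return (K@[s[0],s[1],1])[:2]
def tri(c1,u1,c2,u2):
    A=[];b=[]
    M=np.zeros((3,3));v=np.zeros(3);
    for c,u in((c1,u1),(c2,u2)):
        o,d=ray(c,u);d=d/np.linalg.norm(d);P=np.eye(3)-np.outer(d,d);M+=P;v+=P@o
    return np.linalg.solve(M,v)
def save(n,im): cv2.imwrite(f"pics/{n}.png",im[:,:,::-1])
E
python3 - <<'E'
from h import *
a=vision.grab_frame("top");b=vision.grab_frame("side")
np.save("top0.npy",a);np.save("side0.npy",b)
save("t0",a);save("s0",b)
for n in("top","side"):
    c=info(n);print(n,c[0][0],c[1],-c[2].T@c[3])
print(telemetry.observe())
E
```

```text
top [380.01652272   0.         251.95098233] -0.13084184793498166 [0.49363033 0.06137993 0.75864292]
side [435.04798787   0.         260.50033405] -0.05537331946691228 [ 0.24450089 -0.28220812  0.67492063]
{'clock': 0.1, 'qpos': array([ 1.13477114,  0.52194742, -0.03629373,  1.59989752,  0.0212091 ,
        1.0211381 , -0.11279506]), 'qd': array([-4.89195405e-04, -2.13715095e-03, -1.77997711e-03, -5.83157964e-05,
        9.41577390e-04,  1.39885649e-03, -5.52816238e-05]), 'joint_efforts': array([ 3.32584139e-03, -9.28500438e+01,  1.98409729e+00, -3.70530438e+01,
        1.81617821e-02,  5.38474676e-03, -9.01356771e-05]), 'position': array([ 0.22342123, -0.58339578,  0.23080719]), 'tool_rot': array([-1.47630892,  1.56979094,  2.03107744]), 'force': array([-0.33474511,  0.90549974,  0.19023252]), 'moment': array([0.01201431, 0.02632123, 0.02160195]), 'grip_width': 0.08524987374980851}
```

View pics/t0.png

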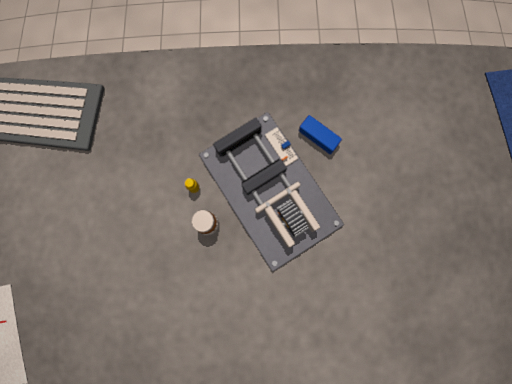

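View pics/s0.png

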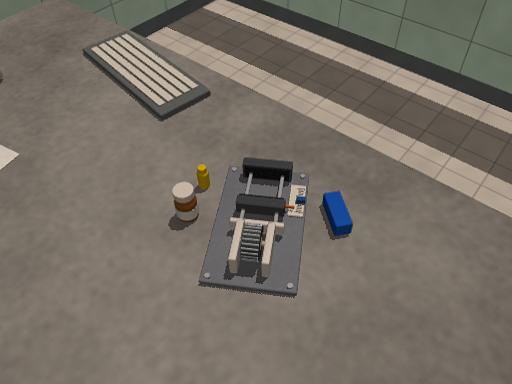

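Top view: clamp screws at about (265,118), (207,155), (336,223), (275,263), wheel at (293,217), blue mark at (285,145), orange tip at (284,158). Side view: screws at (304,177), (235,169), (290,286), (207,275), mark at (300,198), pointer at (290,206).

```bash
cat >> h.py <<'E'
def blob(im,kind,box):
    x0,y0,x1,y1=box; h=cv2.cvtColor(im,cv2.COLOR_RGB2HSV)[y0:y1,x0:x1]
    lo,hi={"o":((5,170,110),(17,255,255)),"b":((100,150,50),(125,255,255))}[kind]
    m=cv2.inRange(h,lo,hi); n,l,s,c=cv2.connectedComponentsWithStats(m)
    if n<2: return None
    i=1+np.argmax(s[1:,4]); return c[i]+[x0,y0],s[i]+np.array([x0,y0,0,0,0])
E
python3 - <<'E'
from h import *
T,S=info("top"),info("side")
a=np.load("top0.npy");b=np.load("side0.npy")
P=[]
for u,v in (((265,118),(304,177)),((207,155),(235,169)),((336,223),(290,286)),((275,263),(207,275))):
    p=tri(T,u,S,v);q=onz(T,u,.012);P.append(q);print(p.round(4),q.round(4),onz(S,v,.012).round(4))
P=np.array(P);c=P.mean(0);d=(P[0]+P[1]-P[2]-P[3])[:2];yaw=np.arctan2(d[1],d[0])
print("c",c,"yaw",np.degrees(yaw), np.linalg.norm(P[0]-P[2]),np.linalg.norm(P[0]-P[1]))
R=np.array([[np.cos(yaw),-np.sin(yaw)],[np.sin(yaw),np.cos(yaw)]])
w=c[:2]+R@[-.075,0];print("wheel",w, "ex",R[:,0])
print("proj",proj(T,[*w,.0845]),proj(S,[*w,.0845]))
for k in"ob":
    t=blob(a,k,(265,130,298,170));s=blob(b,k,(280,185,312,215));print(k,t,s)
    if t and s:
        print(tri(T,t[0],S,s[0]))
        for cc,x in((T,t),(S,s)): print((R.T@(onz(cc,x[0],.027)[:2]-c[:2])*1000).round(1))
A=cv2.resize(a[105:275,195:350],None,fx=3.5,fy=3.5,interpolation=2);save("t0c",A)
E
```

```text
[0.7733 0.0485 0.0058] [0.7702 0.0492 0.012 ] [0.7694 0.0449 0.012 ]
[0.6934 0.1688 0.0168] [0.6945 0.1696 0.012 ] [0.6968 0.1719 0.012 ]
[ 0.5496 -0.0843  0.0121] [ 0.5496 -0.0842  0.012 ] [ 0.5496 -0.0843  0.012 ]
[0.4751 0.0384 0.0153] [0.4754 0.038  0.012 ] [0.4759 0.0403 0.012 ]
c [0.62241218 0.04313868 0.012     ] yaw 31.079560967744857 0.2578004463875001 0.1422080875198469
wheel [0.55817833 0.00442159] ex [0.85645129 0.51622784]
proj [293.80545568 216.29696172] [252.2013144  231.13972084]
o (array([284.16666667, 158.        ]), array([282, 157,   5,   3,   6])) (array([289.28571429, 206.        ]), array([285, 205,   9,   3,  14]))
[0.67889309 0.01450099 0.02758346]
[ 34.1 -54.7]
[ 33.6 -52.8]
b (array([285.5483871 , 144.38709677]), array([282, 141,   8,   7,  31])) (array([300.66, 199.56]), array([297, 197,   9,   7,  50]))
[0.70898054 0.00987768 0.02190136]
[ 56.  -72.4]
[ 52.5 -73. ]
```

View pics/t0c.png

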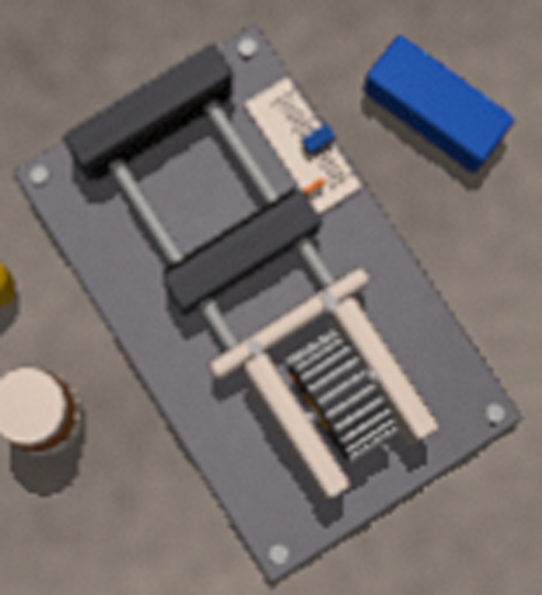

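```bash
python3 - <<'E'
from h import *
from scipy.spatial.transform import Rotation as Ro
s=telemetry.observe();R=Ro.from_euler('xyz',s["tool_rot"]).as_matrix();print(R.round(3))
y=np.degrees(np.arctan2(R[1,1],R[0,1]));print("tool y yaw",y,"to clamp y (121.1):",(121.1-y+90)%180-90,"to clamp x:",(31.1-y+90)%180-90)
c=info("wrist");o=-c[2].T@c[3];print("cam in tool",R.T@(o-s["position"]),"fwd",R.T@c[2][2], c[0][0],c[0][1])
E
```

```text
[[-0.     0.358 -0.934]
 [ 0.001 -0.934 -0.358]
 [-1.    -0.001  0.   ]]
tool y yaw -69.04156671634784 to clamp y (121.1): 10.141566716347825 to clamp x: -79.85843328365215
cam in tool [-0.14150901 -0.00123553 -0.07281861] fwd [ 9.59402211e-01 -3.12782845e-05  2.82041479e-01] [318.09773674   0.         260.57667066] [  0.         318.09773674 187.12006978]
```

Emit:
play_rows:
  deltas:
    - [22,40,0,0,0,1.7,0]
    - [42,73,0,0,0,1.7,0]
    - [42,73,0,0,0,1.7,0]
    - [42,73,0,0,0,1.7,0]
    - [42,73,0,0,0,1.7,0]
    - [42,73,0,0,0,1.6,0]
    - [42,73,0,0,0,0,0]
    - [42,73,0,0,0,0,0]
  grip_force: 40

```text
clock: 1.1
position: [0.4643, -0.1626, 0.2313]
tool_rot: [1.34, 1.571, -1.26]
force: [0.5, -0.4, 0.3]
grip_width: -0.0002
```

Emit:
play_rows:
  deltas:
    - [30,43,-20,0,0,0,0]
    - [30,43,-20,0,0,0,0]
    - [30,43,-20,0,0,0,0]
    - [25,35,-20,0,0,0,0]
    - [15,20,-11,0,0,0,0]
    - [0,0,0,0,0,0,0]

```text
clock: 1.85
position: [0.5936, 0.0215, 0.139]
tool_rot: [-0.919, 1.569, 2.767]
force: [1.1, -0.5, 0.2]
grip_width: -0.0001
```

```bash
python3 - <<'E'
from h import *
s=telemetry.observe();c=info("wrist");a=vision.grab_frame("wrist");print(s["position"],s["tool_rot"])
import pickle;pickle.dump((a,c),open("w1.pkl","wb"))
save("w1",a)
for p in ([.5582,.0044,.0845],[.679,.0145,.027],[.7,.018,.027],s["position"]): print(proj(c,p))
E
```

```text
[0.59360573 0.02152835 0.13895368] [-0.91928041  1.56879126  2.76696444]
[256.80415241 262.4646897 ]
[326.99879561  99.25517637]
[338.51870646  72.83189943]
[262.60309338 248.26617814]
```

View pics/w1.png

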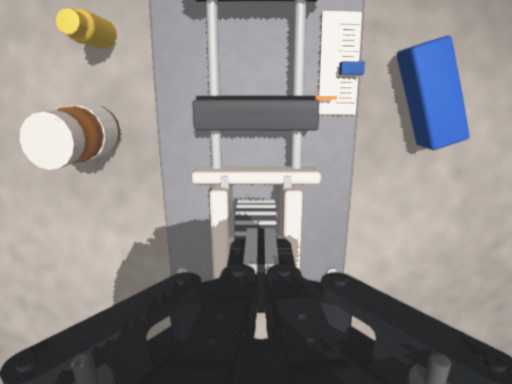

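Wrist view: pointer at about (327,98), mark at (352,68), jaw at (256,112), wheel ridges at (256,215) with the shut fingertips at (262,245), slightly right of the wheel's middle plane.

```bash
cat >> h.py <<'E'
C=np.array([.62241,.04314]);yaw=np.radians(31.08)
RC=np.array([[np.cos(yaw),-np.sin(yaw)],[np.sin(yaw),np.cos(yaw)]])
def cl(p): return (RC.T@(np.asarray(p)[:2]-C)*1000)
def pm(a,c,pr=True):
    """pointer and mark clamp x,y mm, from a wrist picture: inner-end rows"""
    pj=proj(c,[*(C+RC@[.040,-.05]),.027]);mj=proj(c,[*(C+RC@[.056,-.072]),.027])
    x0,y0=np.clip([mj[0]-50,mj[1]-40],0,None).astype(int);box=(x0,y0,int(mj[0]+30),int(mj[1]+65))
    o=blob(a,"o",box);b=blob(a,"b",box)
    po=cl(onz(c,o[0],.027));bo=cl(onz(c,b[0],.027))
    if pr: print("pointer",po.round(2),o[1],"mark",bo.round(2),b[1],"diff",round(po[0]-bo[0],2))
    return po,bo,box
E
python3 - <<'E'
from h import *
import pickle;a,c=pickle.load(open("w1.pkl","rb"))
_,_,box=pm(a,c)
print(a[60:80,350],'\n', a[92:104,325])
for n,u,z in(("cheekL",(220,195),.058),("cheekR",(293,195),.058),("wl",(237,208),.08),("wr",(276,208),.08),("bar",(256,177),.047)): print(n,cl(onz(c,u,z)))
print("tcp",cl(telemetry.observe()["position"]))
T=info("top");t=np.load("top0.npy")
E
```

```text
Traceback (most recent call last):
  File "h.py", line 35, in pm
    po=cl(onz(c,o[0],.027));bo=cl(onz(c,b[0],.027))
                ~^^^
TypeError: 'NoneType' object is not subscriptable
```

```bash
python3 - <<'E'
from h import *
import pickle;a,c=pickle.load(open("w1.pkl","rb"))
print(a[60:80:1,350].tolist(),'\n', a[92:104,325].tolist())
print(proj(c,[*(C+RC@[.056,-.072]),.027]))
print(blob(a,"o",(305,80,360,115)),blob(a,"b",(330,50,375,85)))
for n,u,z in(("cheekL",(220,195),.058),("cheekR",(293,195),.058),("wl",(237,208),.08),("wr",(276,208),.08),("bar",(256,177),.047),("p",(327,98),.027),("m",(352,68),.027)): print(n,cl(onz(c,u,z)))
print("tcp",cl(telemetry.observe()["position"]))
E
```

```text
[[233, 227, 224], [161, 168, 197], [93, 124, 187], [78, 118, 188], [74, 116, 186], [75, 117, 187], [75, 116, 185], [74, 115, 184], [76, 117, 185], [76, 117, 183], [76, 116, 183], [76, 115, 182], [72, 113, 179], [69, 104, 164], [83, 99, 134], [122, 120, 126], [137, 130, 125], [137, 131, 124], [186, 176, 167], [228, 219, 210]] 
 [[246, 244, 240], [246, 244, 240], [246, 242, 237], [245, 229, 213], [245, 188, 138], [244, 167, 99], [243, 165, 101], [232, 164, 121], [202, 166, 146], [188, 174, 162], [218, 208, 196], [240, 235, 228]]
[352.23400059  69.64910371]
None (array([351.91803279,  67.59016393]), array([342,  63,  21,  11, 183]))
cheekL [-34.43504884  27.34134777]
cheekR [-34.26780563 -26.32784125]
wl [-36.44864515  13.26263293]
wr [-36.36280188 -12.87918856]
bar [-23.56304829   1.01228769]
p [ 34.62961361 -53.693954  ]
m [ 57.20200194 -71.74060775]
tcp [-36.85057614  -4.80325978]
```

Emit:
play_rows:
  deltas:
    - [-18,-9,0,0,0,0,0]
    - [-18,-9,-10,0,0,0,0]
    - [-13,-6,-17,0,0,0,0]
    - [0,0,-10,0,0,0,0]
    - [0,0,0,0,0,0,0]

```text
clock: 2.52
position: [0.5449, -0.0047, 0.1032]
tool_rot: [-0.54, 1.57, -3.14]
force: [0.0, 0.1, 0.0]
grip_width: 0.0002
```

```bash
sed -i 's/(5,170,110),(17/(4,105,110),(20/; s/(100,150,50)/(100,120,50)/' h.py; cat >> h.py <<'E'
def look(n):
    s=telemetry.observe();c=info("wrist");a=vision.grab_frame("wrist");save(n,a)
    print(s["clock"],cl(s["position"]).round(1),s["position"][2],s["force"].round(1))
    try: pm(a,c)
    except Exception as e: print(e)
E
python3 - <<'E'
from h import *
import pickle;a,c=pickle.load(open("w1.pkl","rb")); pm(a,c)
look("w2")
E
```

```text
pointer [ 35.08 -51.86] [315  95  22   5  84] mark [ 57.48 -71.45] [340  62  24  12 275] diff -22.4
2.525 [-91.   -0.9] 0.10317403570687794 [0.  0.1 0. ]
'NoneType' object is not subscriptable
```

Emit:
play_rows:
  deltas:
    - [0,0.8,-8,0,0,0,0]
    - [0,0,-7,0,0,0,0]
    - [0,0,-3,0,0,0,0]
    - [0,0,-2,0,0,0,0]
    - [0,0,-1,0,0,0,0]
    - [0,0,0,0,0,0,0]

```text
clock: 3.32
position: [0.5447, -0.0036, 0.0824]
tool_rot: [2.301, 1.571, -0.298]
force: [-1.8, -0.4, 3.2]
grip_width: 0.0002
```

Emit:
play_rows:
  deltas:
    - [0,0,-1.5,0,0,0,0]
    - [3.4,2.1,0,0,0,0,0]
    - [3.4,2.1,0,0,0,0,0]
    - [3.4,2.1,0,0,0,0,0]
    - [3.4,2.1,0,0,0,0,0]

```text
clock: 3.95
position: [0.559, 0.005, 0.081]
tool_rot: [2.728, 1.57, 0.128]
force: [-0.3, 0.1, 5.0]
grip_width: 0.0002
```

Emit:
play_rows:
  deltas:
    - [3.4,2.1,0,0,0,0,0]
    - [3.4,2.1,0,0,0,0,0]
    - [3.4,2.1,0,0,0,0,0]
    - [3.4,2.1,0,0,0,0,0]
    - [0,0,6,0,0,0,0]
    - [0,0,12,0,0,0,0]
    - [9,5,15,0,0,0,0]
    - [0,0,0,0,0,0,0]

```text
clock: 4.95
position: [0.5817, 0.0185, 0.1151]
tool_rot: [2.774, 1.569, 0.175]
force: [-0.4, -0.0, 0.1]
grip_width: -0.0001
```

```bash
python3 - <<'E'
from h import *
look("w3")
E
```

```text
4.95 [-47.6  -0.1] 0.11511612810056511 [-0.4 -0.   0.1]
pointer [ 43.34 -53.21] [328  66  22   6  86] mark [ 57.26 -71.24] [353  41  27  15 371] diff -13.92
```

Emit:
play_rows:
  deltas:
    - [-15,-9,0,0,0,0,0]
    - [-15,-9,0,0,0,0,0]
    - [-7,-4.5,-12,0,0,0,0]
    - [0,0,-12,0,0,0,0]
    - [0,0,-5,0,0,0,0]
    - [0,0,-3,0,0,0,0]
    - [0,0,-2,0,0,0,0]
    - [0,0,0,0,0,0,0]

```text
clock: 6.0
position: [0.544, -0.004, 0.0799]
tool_rot: [-2.737, 1.571, 0.947]
force: [-2.7, 1.0, 4.4]
grip_width: -0.0002
```

Emit:
play_rows:
  deltas:
    - [3.4,2.1,0,0,0,0,0]
    - [3.4,2.1,0,0,0,0,0]
    - [3.4,2.1,0,0,0,0,0]
    - [3.4,2.1,0,0,0,0,0]
    - [3.4,2.1,0,0,0,0,0]
    - [3.4,2.1,0,0,0,0,0]
    - [3.4,2.1,0,0,0,0,0]
    - [0,0,0,0,0,0,0]

```text
clock: 7.0
position: [0.5689, 0.0109, 0.0803]
tool_rot: [2.825, 1.569, 0.226]
force: [1.0, 1.4, 4.7]
grip_width: 0.0005
```

Emit:
play_rows:
  deltas:
    - [0,0,6,0,0,0,0]
    - [0,0,12,0,0,0,0]
    - [12,7,15,0,0,0,0]
    - [0,0,0,0,0,0,0]

```text
clock: 7.5
position: [0.5807, 0.0178, 0.1141]
tool_rot: [2.77, 1.568, 0.171]
force: [-0.4, -0.6, 0.2]
grip_width: 0.0002
```

```bash
python3 - <<'E'
from h import *
look("w4")
E
```

```text
7.5 [-48.8  -0.2] 0.11414598900252965 [-0.4 -0.6  0.2]
pointer [ 50.35 -54.09] [329  53  23   6 105] mark [ 57.04 -71.05] [353  39  27  15 372] diff -6.69
```

Emit:
play_rows:
  deltas:
    - [-15,-9,0,0,0,0,0]
    - [-15,-9,0,0,0,0,0]
    - [-6,-3.5,-12,0,0,0,0]
    - [0,0,-12,0,0,0,0]
    - [0,0,-5,0,0,0,0]
    - [0,0,-3,0,0,0,0]
    - [0,0,-1,0,0,0,0]
    - [0,0,0,0,0,0,0]

```text
clock: 8.55
position: [0.5437, -0.0039, 0.0799]
tool_rot: [-1.417, 1.571, 2.266]
force: [-3.4, 1.1, 4.2]
grip_width: 0.0
```

Emit:
play_rows:
  deltas:
    - [3.4,2.1,0,0,0,0,0]
    - [3.4,2.1,0,0,0,0,0]
    - [3.4,2.1,0,0,0,0,0]
    - [3.4,2.1,0,0,0,0,0]
    - [3.4,2.1,0,0,0,0,0]
    - [3,1.8,0,0,0,0,0]
    - [0,0,0,0,0,0,0]

```text
clock: 9.43
position: [0.5648, 0.0089, 0.0804]
tool_rot: [2.932, 1.569, 0.333]
force: [0.7, 1.2, 5.3]
grip_width: 0.0
```

Emit:
play_rows:
  deltas:
    - [0,0,6,0,0,0,0]
    - [0,0,12,0,0,0,0]
    - [15,9,15,0,0,0,0]
    - [9,5,0,0,0,0,0]
    - [0,0,0,0,0,0,0]

```text
clock: 10.05
position: [0.5878, 0.0224, 0.1125]
tool_rot: [-1.244, 1.571, 2.44]
force: [-1.1, 0.5, -0.2]
grip_width: -0.0
```

```bash
python3 - <<'E'
from h import *
look("w5")
a=cv2.imread("pics/w5.png");cv2.imwrite("pics/w5c.png",cv2.resize(a[20:120,290:410],None,fx=6,fy=6,interpolation=cv2.INTER_CUBIC)) 
E
```

```text
10.05 [-40.3   0.1] 0.11250149120287933 [-1.1  0.5 -0.2]
pointer [ 56.46 -54.16] [330  56  24   6 108] mark [ 57.28 -71.31] [354  51  27  15 346] diff -0.83
```

View pics/w5c.png

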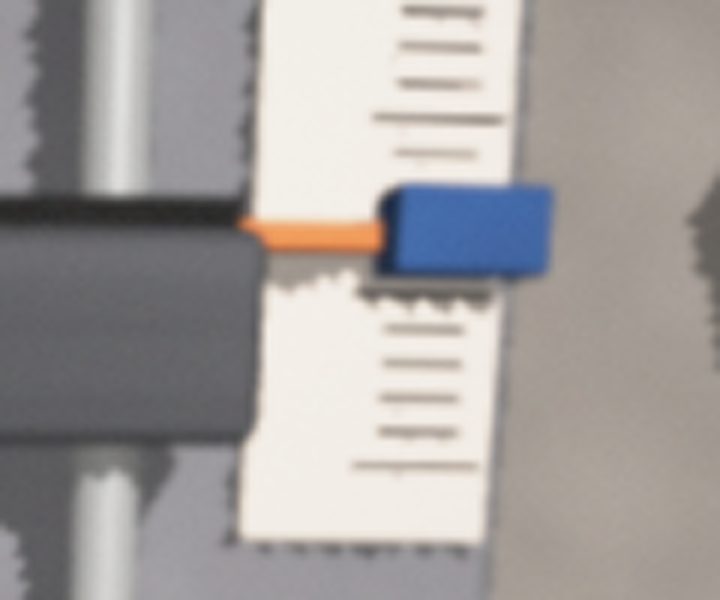

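Crop: the pointer blade is centred at crop row 236 and the mark spans rows 186–272 (centre about 229), so the pointer is about 0.8 mm short. A small nudge follows.

Emit:
play_rows:
  deltas:
    - [-15,-9,0,0,0,0,0]
    - [-15,-9,-5,0,0,0,0]
    - [-1.5,-1,-12,0,0,0,0]
    - [0,0,-9,0,0,0,0]
    - [0,0,-4,0,0,0,0]
    - [0,0,-2,0,0,0,0]
    - [0,0,0,0,0,0,0]

```text
clock: 10.98
position: [0.5565, 0.0035, 0.0808]
tool_rot: [-2.903, 1.571, 0.781]
force: [-1.8, 0.8, 5.6]
grip_width: -0.0002
```

Emit:
play_rows:
  deltas:
    - [1.3,0.8,0,0,0,0,0]
    - [1.3,0.8,0,0,0,0,0]
    - [0,0,0,0,0,0,0]
    - [0,0,6,0,0,0,0]
    - [0,0,12,0,0,0,0]
    - [15,9,14,0,0,0,0]
    - [15,9,0,0,0,0,0]
    - [0,0,0,0,0,0,0]

```text
clock: 11.98
position: [0.5894, 0.0234, 0.1134]
tool_rot: [3.056, 1.57, 0.457]
force: [-0.8, 0.4, 0.2]
grip_width: 0.0001
```

```bash
python3 - <<'E'
from h import *
look("w6")
a=cv2.imread("pics/w6.png");cv2.imwrite("pics/w6c.png",cv2.resize(a[20:120,290:410],None,fx=6,fy=6,interpolation=cv2.INTER_CUBIC)) 
E
```

```text
11.975 [-38.4   0.1] 0.11343436523193925 [-0.8  0.4  0.2]
pointer [ 57.29 -54.11] [329  58  25   6 111] mark [ 57.23 -71.35] [353  55  28  14 352] diff 0.06
```

View pics/w6c.png

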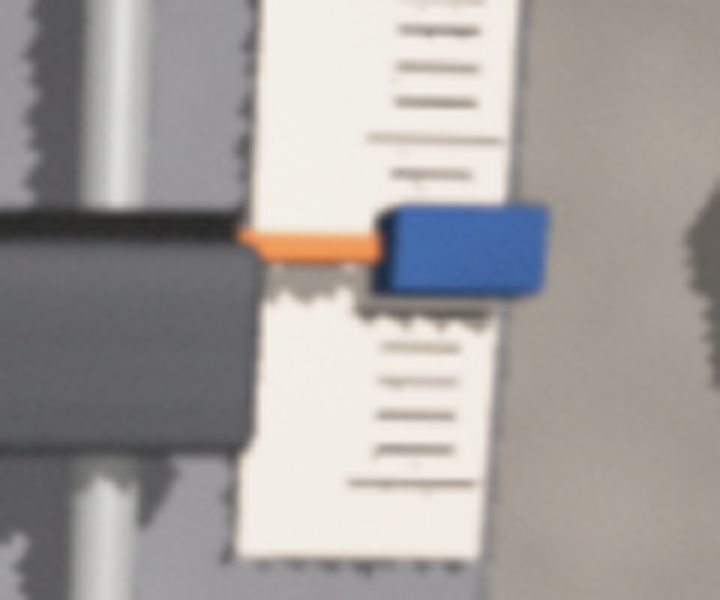

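The pointer (crop row 247) now sits at the middle of the mark (206–292). I'll lift clear, check and hand in.

Emit:
play_rows:
  deltas:
    - [-5,-3,25,0,0,0,0]
    - [-5,-3,35,0,0,0,0]
    - [0,0,20,0,0,0,0]
    - [0,0,0,0,0,0,0]
    - [0,0,0,0,0,0,0]

```text
clock: 12.65
position: [0.5781, 0.0164, 0.1922]
tool_rot: [-0.311, 1.57, -2.911]
force: [-0.3, 0.2, -0.4]
grip_width: -0.0003
```

```bash
python3 - <<'E'
from h import *
look("w7")
b=vision.grab_frame("side");save("s7",b);d=np.abs(b.astype(int)-np.load("side0.npy")).max(2)
for n,(x0,y0,x1,y1) in {"jar":(170,180,202,225),"vial":(193,162,214,192),"box":(320,188,356,238)}.items(): print(n,(d[y0:y1,x0:x1]>40).mean())
workorder.job_done();print(telemetry.observe()["clock"],telemetry.observe()["qd"].round(3))
E
```

```text
12.65 [-51.8  -0. ] 0.19215069195883977 [-0.3  0.2 -0.4]
pointer [ 57.24 -53.46] [311  52  19   4  54] mark [ 57.01 -71.53] [331  49  19  11 188] diff 0.23
jar 0.0
vial 0.0
box 0.0
the job is handed in; nothing more can be done
the job is handed in; nothing more can be done
```

I set the clamp, and the orange pointer now points at about the middle of the blue gauge mark. I rolled the wheel with the shut fingertips in three strokes of about 21–32 mm plus one small nudge, pressing with about 3–6 N.

- **Pointer:** it started 22.4 mm short of the mark's middle. The last two wrist-camera readings put it +0.06 mm and then +0.23 mm past the middle. By eye in the close crop it looked slightly short instead, by about 0.2 mm. The three agree within the camera's accuracy.
- **Jar, slide box and vial:** their areas in the side view show no change from the start.
- **Hand:** it finished clear above the clamp, with the fingertips about 19 cm above the bench and no contact force.
- **Time:** about 12.7 s of the 51 s allowed.

No check failed. The final speed readout was unavailable because the job had already been handed in.

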